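# Line up the wrench sockets by size on the bench rail

### The job

Tidy the four loose steel sockets onto the plywood rail: one standing upright, opening up, in the middle of each cork pad, in order of size, with the largest next to the square steel post and the smallest at the far end of the row. Leave the white bottle standing where it is.

Things in the scene. Friction and masses are not known exactly. Their poses are not given: they have to be found in the camera images.
- socket_a: the smallest of four bright steel wrench sockets (round, upright, hexagonal opening facing up, grip it round the outside): 22 mm diameter, 40 mm tall, 0.05 to 0.1 kg; origin at the centre of its underside, z along its axis towards the opening
- socket_b: the second smallest of four bright steel wrench sockets (round, upright, hexagonal opening facing up, grip it round the outside): 30 mm diameter, 46 mm tall, 0.1 to 0.2 kg; origin at the centre of its underside, z along its axis towards the opening
- socket_c: the second largest of four bright steel wrench sockets (round, upright, hexagonal opening facing up, grip it round the outside): 38 mm diameter, 52 mm tall, 0.16 to 0.32 kg; origin at the centre of its underside, z along its axis towards the opening
- socket_d: the largest of four bright steel wrench sockets (round, upright, hexagonal opening facing up, grip it round the outside): 46 mm diameter, 58 mm tall, 0.24 to 0.48 kg; origin at the centre of its underside, z along its axis towards the opening
- pad0: round dark brown cork pad, 56 mm diameter, 4 mm thick, fixed on the plywood rail (76 x 390 x 15 mm, flat on the bench, fixed); pad0 is number 1 of the row of four, counted along the rail in its +y direction, 75 mm between neighbours; origin at the centre of its underside, so its top is 4 mm above the origin and 19 mm above the bench; z up, y along the rail, x across it
- pad1: round dark brown cork pad, 56 mm diameter, 4 mm thick, fixed on the plywood rail (76 x 390 x 15 mm, flat on the bench, fixed); pad1 is number 2 of the row of four, counted along the rail in its +y direction, 75 mm between neighbours; origin at the centre of its underside, so its top is 4 mm above the origin and 19 mm above the bench; z up, y along the rail, x across it
- pad2: round dark brown cork pad, 56 mm diameter, 4 mm thick, fixed on the plywood rail (76 x 390 x 15 mm, flat on the bench, fixed); pad2 is number 3 of the row of four, counted along the rail in its +y direction, 75 mm between neighbours; origin at the centre of its underside, so its top is 4 mm above the origin and 19 mm above the bench; z up, y along the rail, x across it
- pad3: round dark brown cork pad, 56 mm diameter, 4 mm thick, fixed on the plywood rail (76 x 390 x 15 mm, flat on the bench, fixed); pad3 is number 4 of the row of four, counted along the rail in its +y direction, 75 mm between neighbours; origin at the centre of its underside, so its top is 4 mm above the origin and 19 mm above the bench; z up, y along the rail, x across it
- post: square steel post, 20 x 20 mm and 50 mm tall on a 30 mm round foot, fixed on the rail at one end of the row, 59 mm from the centre of the nearest pad; it may be at either end (the other end has only a low dark round nut, 24 mm across and 10 mm tall); origin at the centre of its underside, on the rail, z up
- bottle: bystander: white plastic bottle with a red cap, standing, 56 mm diameter, 150 mm tall, origin at the centre of its underside, z up; not part of the job. Besides it a glass bowl (124 mm across, 50 mm tall) stands near the rail on the right and a grey zip case (100 x 200 x 50 mm) lies beyond the rail
Not all that is in view belongs to the job. Leave any pink or red look-alike of the socket_c alone.

How it is judged:
At the end, for the whole second after the job is handed in: Sockets stand on the pads in order of size, largest on the pad next to the square post, smallest on the pad farthest from it: each upright within 0.15 rad, its underside on the pad, its axis within 12 mm of the pad's centre; all released and at rest (((horizontal distance between post and pad0 below 0.1 m and (horizontal distance between socket_d and pad0 below 0.012 m and z of socket_d in the frame of pad0 between 0.001 and 0.008 m) and (horizontal distance between socket_c and pad1 below 0.012 m and z of socket_c in the frame of pad1 between 0.001 and 0.008 m) and (horizontal distance between socket_b and pad2 below 0.012 m and z of socket_b in the frame of pad2 between 0.001 and 0.008 m) and (horizontal distance between socket_a and pad3 below 0.012 m and z of socket_a in the frame of pad3 between 0.001 and 0.008 m)) or (horizontal distance between post and pad3 below 0.1 m and (horizontal distance between socket_d and pad3 below 0.012 m and z of socket_d in the frame of pad3 between 0.001 and 0.008 m) and (horizontal distance between socket_c and pad2 below 0.012 m and z of socket_c in the frame of pad2 between 0.001 and 0.008 m) and (horizontal distance between socket_b and pad1 below 0.012 m and z of socket_b in the frame of pad1 between 0.001 and 0.008 m) and (horizontal distance between socket_a and pad0 below 0.012 m and z of socket_a in the frame of pad0 between 0.001 and 0.008 m))) and angle between each of socket_a, socket_b, socket_c, socket_d's own z axis and vertical below 0.15 rad and linear speed of each of socket_a, socket_b, socket_c, socket_d below 0.02 m/s and contact force between each of socket_a, socket_b, socket_c, socket_d and the fingers below 0.1 N); the robot touches nothing.
It fails at once if the bottle is pushed more than 30 mm or knocked over (distance of bottle from where it was at the start of the episode above 0.03 m or angle between bottle's own z axis and vertical above 0.5 rad).
It also fails if it takes over 99 s, if anything falls off the work surface, if the arm or the gripper's body presses on something with over 40 N, if the wrist force passes 120 N, or if a joint passes its speed limit or range.

### The arm

A 6-joint arm with a two-finger parallel gripper is mounted at the origin on the work surface. World frame = base frame: x ahead of the robot, y to its left, z up, the work surface at z = 0. Lengths are in m, angles in rad, forces in N, time in s.
With the tool pointing down it reaches from about 0.3 to 0.775 m from the base axis. Payload 14.6 kg.
Tool frame: the origin (TCP) lies at the very end of the fingers, on their centre line; the grasp point (between the pads) lies 19 mm behind it; z points along the fingers, y is the line along which they close (so a half turn about z gives the same grasp; the last joint's range is limited). The gripper opens to 94 mm and grips with 3 to 60 N. Pads are 16 mm wide; open, the fingers measure 119 mm over their backs; the gripper's body (75 mm by 177 mm) begins 78 mm behind the grasp point.
Start: joints at [1.222, 0.3, 1.521, -0, 1.321, -0.067], TCP at [0.153, 0.528, 0.205] pointing down, gripper open.
Joint ranges: [-3.03, 3.03], [-0.79, 2.21], [0.23, 2.52], [-1.04, 4.18], [0, 3.07], [-2.55, 2.55]. Speed limits (rad/s): [2.22, 2.22, 2.57, 3.14, 3.14, 3.14].

### API

Orientations are given as [roll, pitch, yaw] about the fixed x, y, z axes, in that order (R = Rz(yaw) Ry(pitch) Rx(roll)).
In Python, from station import status, vision, order, silhouettes gives the robot as it stands. The module is installed in compiled form; this text tells all that it offers.
- The arm moves only by the shell command python3 -m pendant 'ROWS' [FORCE]. ROWS is JSON, one flat list of numbers, 7 for each row, row after row: the shift along the tool's x, y, z in units of 500 mm (1.0 is 500 mm), then the turn, a rotation vector about the tool's x, y, z in units of 90 degrees (1.0 is 90 degrees), then the opening, from -1 (shut) to 1 (fully open). A call has 1 to 12 rows; each row is the pose to reach, as a shift and turn from the pose commanded when the call began, along the tool's axes at that moment; what a row does not reach only later rows make up. A row lasts 1/10 s, in which the tool goes at most 50 mm and 8.59 degrees, less where a joint would pass 70% of its speed; a pose out of reach is approached as far as the arm can. A call with a number of a shift or a turn outside -1 to 1 is refused whole. A call with a gripper value outside its range is refused whole. The fingers move at their own pace and stop on an object; FORCE is the grip in N (left out, the last holds). Time passes only in rows, so rows that repeat a pose let the fingers close. It gives the time, the measured TCP pose, the force, the opening and the grip force at its end, in the units of the state.
- status.get_obs(): the state, without advancing time (a new reading comes with each control period).
- vision.camera(name): name is "scene" or "top" or "wrist"; returns a dict with "pixels" (400x640x3 uint8, red, green, blue), "K" (3x3 intrinsics, pixels), "R" (3x3) and "t" (3): a world point X has camera coordinates R X + t. Camera axes: x right, y down, z forward; pixel columns grow to the right and rows downward; lengths in m; the calibration is good to about 2 mm. A picture is of the moment at which its call begins. There is no depth.
- order.hand_in(): hands the job in; it is judged then, once.
Trained networks look in a picture, given as the dict that the camera call returned (one of the last four; its "shot" number tells which), for a name from the list of things; names that differ only in an ending like _2 or _b are one class to them, and where a whole thing is asked for, a point or a joint stands for the part that bears it (a point fixed in the world has none). Each returns a list of dicts, best first, with "score" (0 to 1); they miss things now and then, are a little off and sometimes report something else, mostly with a low value. They report only what shows in the picture. A call takes as long as a camera call. They do not tell look-alikes from the thing itself.
- silhouettes(target, picture): "region" (400x640 bool, what is visible of it) and "extent" ([left, top, right, bottom] in pixels, round what is visible of it).
The state is a dict: "time_s": time; "qpos": joint angles; "joint_vel": joint speeds; "tau": joint torques, N m; "ee_pos": TCP position; "eef_rot": TCP orientation; "force": force on the tool from outside, world axes, zero at the start; "moment": the same for the moment, N m; "grip_width": finger opening in m; "grip_force": force on a finger pad.
Only numpy, scipy, OpenCV 4.12 (cv2) and the standard library are available. Lean on these libraries where they do the work, as an engineer would, in place of code of your own. Each camera call takes 0.05 s, during which the arm holds its last target. There are 200 camera calls.

## Working session

There is one attempt and no reset: what is moved stays moved. The work goes in short steps, Python scripts to look and compute and a shell command to move; the robot and the scene stay as the last step left them, time stands still between calls to the robot, and variables do not carry over. Pictures are saved under pics/ and viewed, at most 14 in all, crops included, and the job is handed in when it is done.

```bash
mkdir -p pics
python3 - <<'E'
from station import status, vision
import cv2
o=status.get_obs(); print(o)
for n in("top","scene"):
    p=vision.camera(n); cv2.imwrite(f"pics/{n}0.png",p["pixels"][:,:,::-1]); print(n,p["K"],p["R"],p["t"])
E
```

```text
{'time_s': 0.0, 'qpos': array([ 1.22240862e+00,  3.00477062e-01,  1.52159175e+00,  6.84292104e-06,
        1.32070877e+00, -6.66022942e-02]), 'joint_vel': array([ 0.00041578,  0.00131252,  0.00035031, -0.00049702, -0.00203584,
        0.00028283]), 'tau': array([-7.05341081e-04, -5.31821716e+01, -3.52705014e+01,  7.07658450e-02,
        2.47379526e-02, -7.44307886e-05]), 'ee_pos': array([0.15284902, 0.52805326, 0.20487855]), 'eef_rot': array([-3.14041080e+00, -8.54736611e-05,  2.85980549e+00]), 'force': array([-0.6050081 , -0.07163665, -0.27728515]), 'moment': array([ 0.05990703,  0.00526544, -0.01621937]), 'grip_force': 0.0, 'grip_width': 0.09367772170523112}
top [[488.16794697   0.         314.32440846]
 [  0.         488.16794697 205.5280386 ]
 [  0.           0.           1.        ]] [[-0.01842626 -0.99980655 -0.00688001]
 [-0.99225038  0.01913185 -0.12277276]
 [ 0.12288064  0.00456445 -0.99241096]] [0.10160036 0.48233235 1.12420335]
scene [[402.57909151   0.         323.98624611]
 [  0.         402.57909151 204.63183828]
 [  0.           0.           1.        ]] [[ 0.27813737  0.96052426 -0.00572306]
 [ 0.59236237 -0.17621354 -0.78616513]
 [-0.75613916  0.21527177 -0.61799   ]] [-0.22584646 -0.23641725  1.26527429]
```

View pics/top0.png

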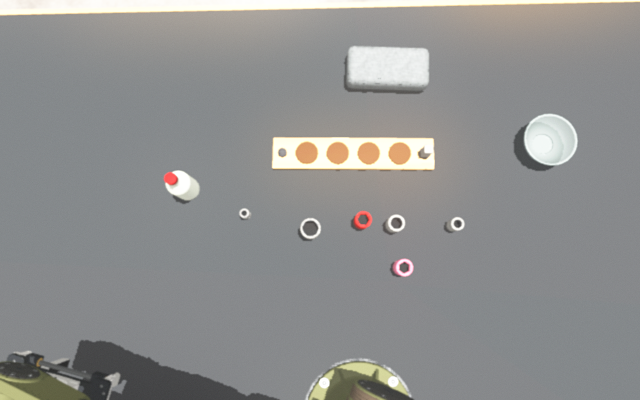

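View pics/scene0.png

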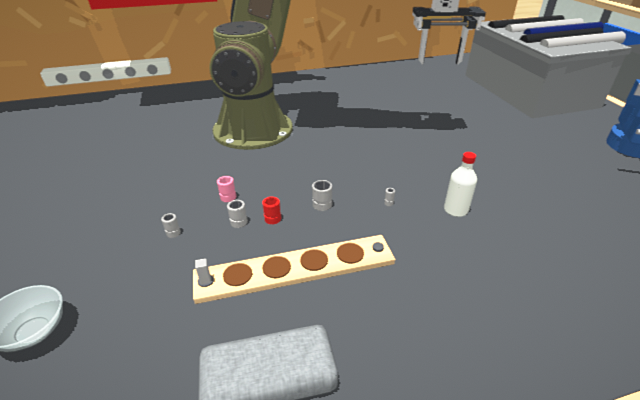

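The top view shows the post at the right end of the rail (425,152), which is -y, so from right to left the pads take d, c, b, a. The pads are at about (400/369/338/307,153). The sockets are a (244,213), d (311,229), c (396,224) and b (457,224). The red (363,220) and pink (403,267) ones are look-alikes. Next I'll fit cylinders to the silhouettes in both views.

```bash
cat > h.py <<'E'
import numpy as np
from scipy.optimize import least_squares
from station import status, vision, silhouettes
TH=np.linspace(0,2*np.pi,48)
DIM=dict(a=(.011,.040),b=(.015,.046),c=(.019,.052),d=(.023,.058))
def proj(p,X):
    c=X@p["R"].T+p["t"]; u=c@p["K"].T; return u[:,:2]/u[:,2:]
def cyl(x,y,r,z0,z1):
    return np.array([[x+r*np.cos(t),y+r*np.sin(t),z] for z in(z0,z1) for t in TH])
def box(p,x,y,r,z0,z1):
    q=proj(p,cyl(x,y,r,z0,z1)); return np.r_[q.min(0),q.max(0)]
def ray(p,u,z):
    d=p["R"].T@np.linalg.solve(p["K"],[*u,1]); o=-p["R"].T@p["t"]; return (o+d*(z-o[2])/d[2])[:2]
def mbox(m):
    v,u=np.nonzero(m); return np.array([u.min(),v.min(),u.max()+1,v.max()+1])-0.5+0.0
def fit(views,r,z0,z1,x0):
    f=lambda s:np.concatenate([box(p,*s,r,z0,z1)-b for p,b in views])
    s=least_squares(f,x0,loss="soft_l1"); return s.x,f(s.x)
E
python3 - <<'E'
from h import *
P={n:vision.camera(n) for n in("top","scene")}
guess=dict(a=(244,213),b=(457,224),c=(396,224),d=(311,229))
D={n:[d for nm in("socket_a","socket_b","socket_c","socket_d") for d in silhouettes(nm,P[n])] for n in P}
for k,(r,h) in DIM.items():
    x0=ray(P["top"],guess[k],h); V=[]
    for n in P:
        e=box(P[n],*x0,r,0,h); best=min(D[n],key=lambda d:np.abs(mbox(d["region"])-e).sum())
        V.append((P[n],mbox(best["region"])))
    for vv in (V,V[:1],V[1:]):
        s,res=fit(vv,r,0,h,x0); print(k,s.round(4),res.round(1))
import cv2
for n in P:
    L=[]
    for d in silhouettes("pad0",P[n]):
        m=cv2.moments(d["region"].astype(np.uint8)); c=(m["m10"]/m["m00"],m["m01"]/m["m00"]); L.append((*ray(P[n],c,.019).round(4),round(d["score"],2),d["region"].sum()))
    print(n,*L,sep="\n")
    for nm in("post","bottle"):
        for d in silhouettes(nm,P[n]): print(nm,d["extent"],ray(P[n],((d["extent"][0]+d["extent"][2])/2,d["extent"][3]),.015).round(3),d["score"])
E
```

```text
a [0.4692 0.2585] [-1.6 -1.5  0.1  1.5 -0.4  0.2 -0.5  0.3]
a [0.4691 0.2566] [-0.8 -1.4  0.9  1.5]
a [0.4686 0.2599] [ 0. -0. -0.  0.]
b [ 0.4345 -0.2385] [-1.6 -0.7  0.5  0.6 -1.9 -0.7  0.7  0.4]
b [ 0.4343 -0.2397] [-1.1 -0.6  1.   0.7]
b [ 0.4352 -0.237 ] [-1.2 -0.6  1.4  0.5]
c [ 0.4376 -0.0957] [-0.6  0.2 -0.   0.1 -0.   0.3 -0.5  0.1]
c [ 0.4378 -0.0965] [-0.3  0.   0.3 -0. ]
c [ 0.4369 -0.0952] [ 0.2  0.1 -0.2 -0.1]
d [0.4301 0.1045] [-2.  -1.  -0.   0.4 -0.2 -0.4 -1.2  0.2]
d [0.4294 0.1021] [-1.  -0.7  1.   0.7]
d [0.431  0.1059] [ 0.5 -0.3 -0.5  0.3]
top
(np.float64(0.61), np.float64(-0.1167), 0.64, np.int64(410))
(np.float64(0.6117), np.float64(-0.0402), 0.62, np.int64(365))
(np.float64(0.6164), np.float64(0.1091), 0.57, np.int64(432))
(np.float64(0.6136), np.float64(0.034), 0.55, np.int64(416))
post [419.6, 146.4, 429.9, 162.3] [ 0.586 -0.176] 0.53
bottle [166.4, 168.4, 199.5, 200.6] [0.504 0.408] 0.75
bottle [302.2, 219.0, 318.4, 240.9] [0.402 0.104] 0.62
scene
(np.float64(0.6128), np.float64(-0.1154), 0.82, np.int64(549))
(np.float64(0.618), np.float64(0.0344), 0.79, np.int64(461))
(np.float64(0.6142), np.float64(-0.0407), 0.64, np.int64(502))
(np.float64(0.6195), np.float64(0.1077), 0.57, np.int64(446))
post [194.3, 258.2, 213.6, 288.9] [ 0.629 -0.177] 0.72
bottle [443.0, 150.4, 477.1, 219.7] [0.588 0.379] 0.64
```

```bash
cat >> h.py <<'E'
from scipy.spatial.transform import Rotation as Ro
def rel(x,y,z,yaw=np.pi/2):
    o=status.get_obs(); R=Ro.from_euler("xyz",o["eef_rot"])
    d=R.inv().apply(np.array([x,y,z])-o["ee_pos"])/.5
    w=(R.inv()*Ro.from_euler("xyz",[np.pi,0,yaw])).as_rotvec()/(np.pi/2)
    print("t",round(o["time_s"],2),"pos",o["ee_pos"].round(4),"rpy",o["eef_rot"].round(4),"w",round(o["grip_width"],4),"gf",round(o["grip_force"],1),"F",o["force"].round(1),"\nshift",d.round(4),"turn",w.round(4))
E
python3 -c "
from h import *
rel(.469,.2585,.18)"
```

```text
t 0.9 pos [0.153  0.5283 0.2055] rpy [ 3.1415 -0.      2.8597] w 0.094 gf 0.0 F [-0.7  0.2 -0.2] 
shift [-0.7572 -0.3425  0.0509] turn [ 0.     -0.      0.8206]
```

```bash
python3 -m pendant '[-0.757,-0.342,0.051,0,0,0.8206,0,-0.757,-0.342,0.051,0,0,0.8206,0,-0.757,-0.342,0.051,0,0,0.8206,0,-0.757,-0.342,0.051,0,0,0.8206,0,-0.757,-0.342,0.051,0,0,0.8206,0,-0.757,-0.342,0.051,0,0,0.8206,0,-0.757,-0.342,0.051,0,0,0.8206,0,-0.757,-0.342,0.051,0,0,0.8206,0,-0.757,-0.342,0.051,0,0,0.8206,0,-0.757,-0.342,0.051,0,0,0.8206,0,-0.757,-0.342,0.051,0,0,0.8206,0,-0.757,-0.342,0.051,0,0,0.8206,0]' 20; python3 -c "
from h import *
rel(.469,.2585,.008)"
```

```text
time_s: 2.1
ee_pos: [0.4683, 0.2596, 0.1801]
eef_rot: [3.141, -0.0, 1.574]
force: [-0.5, 1.1, -0.3]
grip_width: 0.0472
grip_force: 0.0
t 2.1 pos [0.4683 0.2596 0.1801] rpy [ 3.1415e+00 -1.0000e-04  1.5739e+00] w 0.0472 gf 0.0 F [-0.5  1.1 -0.3] 
shift [-0.0023  0.0015  0.3442] turn [ 0.0001 -0.0001  0.002 ]
```

```bash
python3 -m pendant '[0,0,0.1,0,0,0,0,0,0,0.2,0,0,0,0,0,0,0.28,0,0,0,0,0,0,0.32,0,0,0,0,0,0,0.344,0,0,0,0,0,0,0.344,0,0,0,0,0,0,0.344,0,0,0,-1,0,0,0.344,0,0,0,-1,0,0,0.344,0,0,0,-1,0,0,0.344,0,0,0,-1,0,0,0.344,0,0,0,-1,0,0,0.344,0,0,0,-1]' 20; python3 -c "
from h import *
rel(.469,.2585,.12)"
```

```text
time_s: 3.3
ee_pos: [0.4694, 0.259, 0.0088]
eef_rot: [3.14, -0.001, 1.571]
force: [-0.0, 0.1, 7.3]
grip_width: 0.0215
grip_force: 20.0
t 3.3 pos [0.4694 0.259  0.0088] rpy [ 3.1404e+00 -6.0000e-04  1.5707e+00] w 0.0215 gf 20.0 F [-0.   0.1  7.3] 
shift [-0.0009 -0.0006 -0.2224] turn [ 0.0007 -0.0004 -0.    ]
```

```bash
python3 -m pendant '[0,0,-0.08,0,0,0,-1,0,0,-0.17,0,0,0,-1,0,0,-0.244,0,0,0,-1,-0.06,0.06,-0.244,0,0,0,-1,-0.12,0.12,-0.244,0,0,0,-1,-0.18,0.18,-0.244,0,0,0,-1,-0.24,0.24,-0.244,0,0,0,-1,-0.28,0.28,-0.244,0,0,0,-1,-0.3,0.298,-0.244,0,0,0,-1,-0.3,0.298,-0.244,0,0,0,-1,-0.3,0.298,-0.244,0,0,0,-1]' 20; python3 -c "
from h import *
rel(.618,.1084,.0285)"
```

```text
time_s: 4.4
ee_pos: [0.6172, 0.1096, 0.1298]
eef_rot: [-3.141, -0.0, 1.571]
force: [-0.2, -0.0, -0.5]
grip_width: 0.0214
grip_force: 20.0
t 4.4 pos [0.6172 0.1096 0.1298] rpy [-3.1410e+00 -1.0000e-04  1.5712e+00] w 0.0214 gf 20.0 F [-0.2 -0.  -0.5] 
shift [-0.0025  0.0017  0.2027] turn [-0.0004 -0.0001  0.0003]
```

```bash
python3 -m pendant '[0,0,0.08,0,0,0,-1,0,0,0.14,0,0,0,-1,0,0,0.18,0,0,0,-1,0,0,0.195,0,0,0,-1,0,0,0.203,0,0,0,-1,0,0,0.203,0,0,0,-1,0,0,0.203,0,0,0,-1,0,0,0.203,0,0,0,0,0,0,0.203,0,0,0,0,0,0,0.203,0,0,0,0,0,0,0.1,0,0,0,0,0,0,0,0,0,0,0]' 20; python3 -c "
from h import *
rel(.430,.1045,.15)"
```

```text
time_s: 5.6
ee_pos: [0.6172, 0.1086, 0.1288]
eef_rot: [-3.139, 0.0, 1.571]
force: [0.6, -0.8, -0.1]
grip_width: 0.0469
grip_force: 0.0
t 5.6 pos [0.6172 0.1086 0.1288] rpy [-3.1388e+00  3.0000e-04  1.5707e+00] w 0.0469 gf 0.0 F [ 0.6 -0.8 -0.1] 
shift [-0.0083 -0.3745 -0.0414] turn [-0.0018  0.0002 -0.0001]
```

```bash
python3 -m pendant '[0,-0.08,0,0,0,0,0.7,0,-0.17,0,0,0,0,0.7,0,-0.26,0,0,0,0,0.7,-0.008,-0.34,0,0,0,0,0.7,-0.008,-0.375,0,0,0,0,0.7,-0.008,-0.375,0,0,0,0,0.7,-0.008,-0.375,0.08,0,0,0,0.7,-0.008,-0.375,0.15,0,0,0,0.7,-0.008,-0.375,0.2,0,0,0,0.7,-0.008,-0.375,0.22,0,0,0,0.7,-0.008,-0.375,0.22,0,0,0,0.7]' 35; python3 -m pendant '[0,0,0,0,0,0,-1,0,0,0,0,0,0,-1,0,0,0,0,0,0,-1,0,0,0,0,0,0,-1,0,0,0,0,0,0,-1,0,0,0,0,0,0,-1]' 35; python3 -c "
from h import *
rel(.6114,-.116,.14)"
```

```text
time_s: 6.7
ee_pos: [0.4307, 0.1047, 0.0177]
eef_rot: [-3.14, 0.0, 1.571]
force: [-0.5, -0.6, 0.1]
grip_width: 0.0798
grip_force: 0.0
time_s: 7.3
ee_pos: [0.4308, 0.1048, 0.0189]
eef_rot: [3.141, -0.0, 1.571]
force: [-0.6, 0.1, 6.2]
grip_width: 0.0456
grip_force: 35.0
t 7.3 pos [0.4308 0.1048 0.0189] rpy [ 3.1408e+00 -1.0000e-04  1.5708e+00] w 0.0456 gf 35.0 F [-0.6  0.1  6.2] 
shift [-0.4416  0.3615 -0.242 ] turn [ 0.0005 -0.0001 -0.    ]
```

```bash
python3 -m pendant '[0,0,-0.07,0,0,0,-1,0,0,-0.16,0,0,0,-1,0,0,-0.242,0,0,0,-1,-0.06,0.05,-0.242,0,0,0,-1,-0.12,0.1,-0.242,0,0,0,-1,-0.18,0.15,-0.242,0,0,0,-1,-0.24,0.2,-0.242,0,0,0,-1,-0.3,0.25,-0.242,0,0,0,-1,-0.36,0.3,-0.242,0,0,0,-1,-0.41,0.34,-0.242,0,0,0,-1,-0.442,0.362,-0.242,0,0,0,-1,-0.442,0.362,-0.242,0,0,0,-1]' 35; python3 -m pendant '[0,0,0,0,0,0,-1,0,0,0,0,0,0,-1]'; python3 -c "
from h import *
rel(.6114,-.116,.0395)"
```

```text
time_s: 8.5
ee_pos: [0.6117, -0.118, 0.1383]
eef_rot: [-3.14, -0.0, 1.569]
force: [0.3, 0.5, -3.3]
grip_width: 0.0458
grip_force: 35.0
time_s: 8.7
ee_pos: [0.611, -0.1153, 0.1393]
eef_rot: [-3.141, -0.0, 1.571]
force: [-0.3, 0.4, -3.1]
grip_width: 0.0457
grip_force: 35.0
t 8.7 pos [ 0.611  -0.1153  0.1393] rpy [-3.1409e+00 -3.0000e-04  1.5715e+00] w 0.0457 gf 35.0 F [-0.3  0.4 -3.1] 
shift [-0.0014  0.001   0.1995] turn [-0.0004 -0.0002  0.0004]
```

```bash
python3 -m pendant '[-0.001,0,0.08,0,0,0,-1,-0.001,0,0.14,0,0,0,-1,-0.001,0,0.18,0,0,0,-1,-0.001,0,0.194,0,0,0,-1,-0.001,0,0.2,0,0,0,-1,-0.001,0,0.2,0,0,0,-1,-0.001,0,0.2,0,0,0,-1,-0.001,0,0.2,0,0,0,0.5,-0.001,0,0.2,0,0,0,0.5,-0.001,0,0.2,0,0,0,0.5,-0.001,0,0.12,0,0,0,0.5,-0.001,0,0.02,0,0,0,0.5]' 35; python3 -c "
from h import *
rel(.4375,-.0957,.13)"
```

```text
time_s: 9.9
ee_pos: [0.6104, -0.1165, 0.1288]
eef_rot: [-3.138, -0.001, 1.571]
force: [0.7, -0.5, 0.9]
grip_width: 0.0707
grip_force: 0.0
t 9.9 pos [ 0.6104 -0.1165  0.1288] rpy [-3.1375e+00 -1.0000e-03  1.5707e+00] w 0.0707 gf 0.0 F [ 0.7 -0.5  0.9] 
shift [ 0.0415 -0.3457 -0.0009] turn [-0.0026 -0.0007 -0.    ]
```

```bash
python3 -m pendant '[0.01,-0.08,0,0,0,0,0.5,0.02,-0.16,0,0,0,0,0.5,0.03,-0.25,0,0,0,0,0.5,0.04,-0.32,0,0,0,0,0.5,0.041,-0.346,0,0,0,0,0.5,0.041,-0.346,0,0,0,0,0.5,0.041,-0.346,0.08,0,0,0,0.5,0.041,-0.346,0.15,0,0,0,0.5,0.041,-0.346,0.2,0,0,0,0.5,0.041,-0.346,0.229,0,0,0,0.5,0.041,-0.346,0.229,0,0,0,0.5]' 30; python3 -m pendant '[0,0,0,0,0,0,-1,0,0,0,0,0,0,-1,0,0,0,0,0,0,-1,0,0,0,0,0,0,-1,0,0,0,0,0,0,-1,0,0,0,0,0,0,-1]' 30; python3 -c "
from h import *
rel(.6132,-.0407,.14)"
```

```text
time_s: 11.0
ee_pos: [0.4383, -0.096, 0.0133]
eef_rot: [-3.139, -0.001, 1.571]
force: [0.1, -0.1, 0.5]
grip_width: 0.0704
grip_force: 0.0
time_s: 11.6
ee_pos: [0.4389, -0.0963, 0.0155]
eef_rot: [3.141, 0.0, 1.571]
force: [0.0, 0.7, 6.9]
grip_width: 0.0371
grip_force: 30.0
t 11.6 pos [ 0.4389 -0.0963  0.0155] rpy [3.1405e+00 3.0000e-04 1.5708e+00] w 0.0371 gf 30.0 F [0.  0.7 6.9] 
shift [ 0.1111  0.3489 -0.2488] turn [0.0007 0.0002 0.    ]
```

```bash
python3 -m pendant '[0,0,-0.07,0,0,0,-1,0,0,-0.16,0,0,0,-1,0,0,-0.249,0,0,0,-1,0.02,0.06,-0.249,0,0,0,-1,0.04,0.13,-0.249,0,0,0,-1,0.06,0.2,-0.249,0,0,0,-1,0.09,0.27,-0.249,0,0,0,-1,0.1,0.32,-0.249,0,0,0,-1,0.111,0.349,-0.249,0,0,0,-1,0.111,0.349,-0.249,0,0,0,-1,0.111,0.349,-0.249,0,0,0,-1]' 30; python3 -m pendant '[0,0,0,0,0,0,-1]'; python3 -c "
from h import *
rel(.6132,-.0407,.036)"
```

```text
time_s: 12.7
ee_pos: [0.6122, -0.0408, 0.1387]
eef_rot: [-3.14, -0.0, 1.571]
force: [0.4, 0.6, -3.2]
grip_width: 0.0374
grip_force: 30.0
time_s: 12.8
ee_pos: [0.6122, -0.041, 0.1393]
eef_rot: [-3.141, -0.0, 1.57]
force: [0.4, 0.4, -2.4]
grip_width: 0.0381
grip_force: 30.0
t 12.8 pos [ 0.6122 -0.041   0.1393] rpy [-3.1409 -0.      1.5705] w 0.0381 gf 30.0 F [ 0.4  0.4 -2.4] 
shift [0.0007 0.0022 0.2067] turn [-0.0004 -0.     -0.0002]
```

```bash
python3 -m pendant '[0,0.002,0.08,0,0,0,-1,0,0.002,0.14,0,0,0,-1,0,0.002,0.18,0,0,0,-1,0,0.002,0.2,0,0,0,-1,0,0.002,0.207,0,0,0,-1,0,0.002,0.207,0,0,0,-1,0,0.002,0.207,0,0,0,-1,0,0.002,0.207,0,0,0,0.3,0,0.002,0.207,0,0,0,0.3,0,0.002,0.207,0,0,0,0.3,0,0.002,0.12,0,0,0,0.3,0,0.002,0.02,0,0,0,0.3]' 30; python3 -c "
from h import *
rel(.4347,-.2385,.13)"
```

```text
time_s: 14.0
ee_pos: [0.613, -0.0406, 0.1293]
eef_rot: [-3.138, -0.0, 1.571]
force: [0.6, 0.1, 0.2]
grip_width: 0.0613
grip_force: 0.0
t 14.0 pos [ 0.613  -0.0406  0.1293] rpy [-3.1381e+00 -4.0000e-04  1.5708e+00] w 0.0613 gf 0.0 F [0.6 0.1 0.2] 
shift [-0.3958 -0.3567 -0.0004] turn [-0.0022 -0.0003  0.    ]
```

```bash
python3 -m pendant '[-0.06,-0.06,0,0,0,0,0.3,-0.12,-0.11,0,0,0,0,0.3,-0.18,-0.17,0,0,0,0,0.3,-0.24,-0.22,0,0,0,0,0.3,-0.3,-0.27,0,0,0,0,0.3,-0.36,-0.32,0,0,0,0,0.3,-0.396,-0.357,0,0,0,0,0.3,-0.396,-0.357,0,0,0,0,0.3,-0.396,-0.357,0,0,0,0,0.3]' 25; python3 -m pendant '[0,0,0.08,0,0,0,0.3,0,0,0.15,0,0,0,0.3,0,0,0.2,0,0,0,0.3,0,0,0.23,0,0,0,0.3,0,0,0.236,0,0,0,0.3,0,0,0.236,0,0,0,0.3,0,0,0.236,0,0,0,-1,0,0,0.236,0,0,0,-1,0,0,0.236,0,0,0,-1,0,0,0.236,0,0,0,-1,0,0,0.236,0,0,0,-1,0,0,0.236,0,0,0,-1]' 25; python3 -c "
from h import *
rel(.6158,.0340,.14)"
```

```text
time_s: 14.9
ee_pos: [0.4356, -0.2389, 0.1298]
eef_rot: [3.141, 0.0, 1.57]
force: [-0.3, 0.7, -0.4]
grip_width: 0.0611
grip_force: 0.0
time_s: 16.1
ee_pos: [0.4356, -0.2388, 0.0118]
eef_rot: [3.141, 0.0, 1.571]
force: [-0.7, 1.2, 5.2]
grip_width: 0.0297
grip_force: 25.0
t 16.1 pos [ 0.4356 -0.2388  0.0118] rpy [3.1412e+00 3.0000e-04 1.5707e+00] w 0.0297 gf 25.0 F [-0.7  1.2  5.2] 
shift [ 0.5456  0.3604 -0.2564] turn [ 0.0003  0.0002 -0.    ]
```

```bash
python3 -m pendant '[0,0,-0.08,0,0,0,-1,0,0,-0.17,0,0,0,-1,0,0,-0.256,0,0,0,-1,0.07,0.05,-0.256,0,0,0,-1,0.14,0.09,-0.256,0,0,0,-1,0.21,0.14,-0.256,0,0,0,-1,0.28,0.19,-0.256,0,0,0,-1,0.35,0.23,-0.256,0,0,0,-1,0.42,0.28,-0.256,0,0,0,-1,0.48,0.32,-0.256,0,0,0,-1,0.53,0.35,-0.256,0,0,0,-1,0.545,0.36,-0.256,0,0,0,-1]' 25; python3 -m pendant '[0,0,0,0,0,0,-1,0,0,0,0,0,0,-1,0,0,0,0,0,0,-1]'; python3 -c "
from h import *
rel(.6158,.0340,.032)"
```

```text
time_s: 17.3
ee_pos: [0.616, 0.0361, 0.1387]
eef_rot: [-3.141, -0.0, 1.573]
force: [-0.5, -1.1, -1.8]
grip_width: 0.0293
grip_force: 25.0
time_s: 17.6
ee_pos: [0.615, 0.0326, 0.1395]
eef_rot: [-3.141, 0.0, 1.57]
force: [0.0, 0.2, -1.4]
grip_width: 0.0296
grip_force: 25.0
t 17.6 pos [0.615  0.0326 0.1395] rpy [-3.1414e+00  2.0000e-04  1.5696e+00] w 0.0296 gf 25.0 F [ 0.   0.2 -1.4] 
shift [0.0029 0.0015 0.215 ] turn [-0.0001  0.0001 -0.0008]
```

```bash
python3 -m pendant '[0.002,0.001,0.08,0,0,0,-1,0.002,0.001,0.14,0,0,0,-1,0.002,0.001,0.18,0,0,0,-1,0.002,0.001,0.205,0,0,0,-1,0.002,0.001,0.215,0,0,0,-1,0.002,0.001,0.215,0,0,0,-1,0.002,0.001,0.215,0,0,0,-1,0.002,0.001,0.215,0,0,0,0.2,0.002,0.001,0.215,0,0,0,0.2,0.002,0.001,0.215,0,0,0,0.2,0.002,0.001,0.12,0,0,0,0.2,0.002,0.001,0.02,0,0,0,0.2]' 25; python3 -m pendant '[0,-0.08,-0.08,0,0,0,0.2,0,-0.16,-0.16,0,0,0,0.2,0,-0.24,-0.2,0,0,0,0.2,0,-0.32,-0.2,0,0,0,0.2,0,-0.4,-0.2,0,0,0,0.2,0,-0.48,-0.2,0,0,0,0.2,0,-0.5,-0.2,0,0,0,0.2]'
python3 - <<'E'
from h import *
import cv2
P={n:vision.camera(n) for n in("top","scene")}
pad=dict(d=(.6114,-.116),c=(.6132,-.0407),b=(.6158,.034),a=(.618,.1084))
D={n:[d for nm in("socket_a","socket_b","socket_c","socket_d") for d in silhouettes(nm,P[n])] for n in P}
for k,(r,h) in DIM.items():
    for n in P:
        e=box(P[n],*pad[k],r,.019,.019+h); best=min(D[n],key=lambda d:np.abs(mbox(d["region"])-e).sum())
        s,res=fit([(P[n],mbox(best["region"]))],r,.019,.019+h,pad[k]); print(k,n,(s-pad[k]).round(4),res.round(1))
a=[cv2.resize(P["top"]["pixels"][120:190,250:460],None,fx=3.5,fy=3.5,interpolation=2),cv2.resize(P["scene"]["pixels"][190:310,180:410],(735,340))]
cv2.imwrite("pics/f.png",np.vstack(a)[:,:,::-1])
E
```

```text
time_s: 18.8
ee_pos: [0.6151, 0.0348, 0.1297]
eef_rot: [-3.139, 0.0, 1.571]
force: [0.7, 0.0, 0.2]
grip_width: 0.0561
grip_force: 0.0
time_s: 19.5
ee_pos: [0.3635, 0.0349, 0.2299]
eef_rot: [3.14, 0.0, 1.571]
force: [0.4, 0.4, -0.4]
grip_width: 0.0564
grip_force: 0.0
a top [-0.0007 -0.0012] [-0.3 -1.4  0.3  1.6]
a scene [0.0002 0.0003] [ 0.1 -0.7 -0.1  0.7]
b top [-0.0007  0.0001] [-0.2 -0.5  0.2  0.5]
b scene [-0.0012  0.0025] [ 0.  -0.4 -0.   0.4]
c top [-0.0004  0.0007] [-0.2 -0.4  0.2  0.5]
c scene [0.0015 0.0008] [-0.2 -0.4  0.2  0.3]
d top [ 0.0001 -0.0024] [-0.4  0.   0.4 -0. ]
d scene [-0.0018 -0.0015] [-0.8  0.1  0.9 -0.1]
```

View pics/f.png

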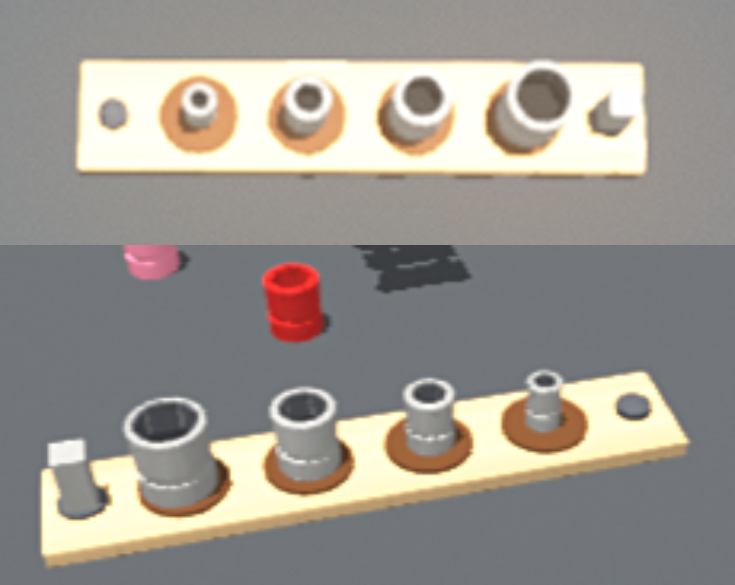

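All four sockets stand upright in the middle of their pads: the largest (crop 540,100) is next to the post (610,105) and the smallest (200,105) is by the nut. The fits put each within about 3 mm of its pad centre. Handing in.

```bash
python3 -c "
from station import order
print(order.hand_in())"
```

```text
the job is handed in; nothing more can be done
None
```

The job is handed in: all four sockets stand upright on the pads, largest next to the post, each measured within about 3 mm of its pad centre. The arm finished clear at 19.5 s, and the bottle was left alone.

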